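# Flip a seedling dish lid-down over the tray edge and push it home

### The job

The sealed square seedling dish lies lid up on the bench; it is to be stored lid down in the metal carrier tray. Do not grasp, lift or carry it: with the fingertips gently push it square up to the tray's low front edge, push on and up at its outer side so that it tips up against the edge and flips over into the tray, then push it on along the tray until it is fully home against the back stop, under the two tabs. Leave the other things where they are, and let go at the end.

Things in the scene. Friction and masses are not known exactly. Their poses are not given: they have to be found in the camera images.
- dish: Clear square dish of pale set medium with two rows of green seedlings, lid sealed on, one rigid piece, 100 x 100 x 15 mm, about 0.09 kg. Origin: centre of the base's outer face; z points from base to lid (up at the start, down at the end); x, y square to its sides. Base 96 x 96 mm; the lid's skirt, 100 x 100 mm, covers it from 6 to 15 mm above the base face, standing out 2 mm all round.
- dish_centre (a point): The middle of the dish, 7.5 mm from either face and 50 mm from each side of the lid.
- tray: Carrier tray of folded aluminium sheet, fixed to the bench, 176 mm long (x) and 156 mm wide (y). Origin: centre of its underside, on the bench; z up; x points from the low front edge (x = -88 mm) to the back stop (24 mm high). Floor 2 mm thick. Side walls, 14 mm high, inner faces at y = +-75.5 mm, run from x = -58 mm to the stop. Home, the dish centre is at tray x = +35.5 mm.
- tray_edge (a point): Middle of the front face of the tray's front edge, at its top. The edge is 5 mm high above the bench and 4 mm thick, along the whole front. Pushed against it from outside, the dish's base meets it while the lid's skirt passes over it.
- tray_stop (a point): Middle of the inner face of the tray's back stop, at floor height, 173.5 mm behind the front face. Two tabs 26 mm wide, 40 mm to either side of it, reach 8.5 mm forward over the floor, undersides 19 mm above the floor; the dish lying flat slides in under them.
- petri_1: Bystander: round dish with lid, 72 mm across, 14 mm high; origin under its centre.
- marker: Bystander: felt marker lying on the bench, 138 mm long, 17 mm thick; origin under its middle, x along it.
- seed_jar: Bystander: jar with a green lid, 54 mm across, 70 mm high; origin under its centre.

How it is judged:
By the outcome, as a careful person would: the job done as asked, in the order asked, and still so for the second after the job is handed in, with the robot touching nothing.
It also fails if it takes over 67 s, if anything falls off the work surface, if the arm or the gripper's body presses on something with over 40 N, if the wrist force passes 120 N, or if a joint passes its speed limit or range.

### The arm

A 6-joint arm with a two-finger parallel gripper is mounted at the origin on a cart in front of the work surface, level with it; the furniture and walls round the work are solid. World frame = base frame: x ahead of the robot, y to its left, z up, the work surface at z = 0. Lengths are in mm, angles in rad, forces in N, time in s.
With the tool pointing down it reaches from about 275 to 750 mm from the base axis. Payload 10.2 kg.
Tool frame: the origin (TCP) lies between the finger pads; the fingertips stand 11 mm ahead of it and the grasp point (between the pads) lies 8 mm behind it; z points along the fingers, y is the line along which they close (so a half turn about z gives the same grasp; the last joint's range is limited). The gripper opens to 85 mm and grips with 20 to 120 N. Pads are 22 mm wide; open, the fingers measure 114 mm over their backs; the gripper's body (76 mm by 85 mm) begins 54 mm behind the grasp point. The pads swing forward as they close: fully open they stand 13 mm farther back than shut.
Start: joints at [-1.536, 0.313, 1.498, -0, 1.331, -0.223], TCP at [133.837, -507.66, 242.294] pointing down, gripper open.
Joint ranges: [-2.94, 2.94], [-0.97, 2.17], [0.19, 2.56], [-1.23, 4.37], [0.02, 3.11], [-2.88, 2.88]. Speed limits (rad/s): [2.39, 2.39, 3.01, 3.14, 3.14, 3.14].

### API

Orientations are given as a unit quaternion [w, x, y, z].
In Python, from rig import sense, eyes, finish_job gives the robot as it stands.
- The arm moves only by the shell command python3 -m jog 'ROWS' [FORCE]. ROWS is JSON, a list of rows, each a list of 7 numbers: the shift along the tool's x, y, z in m, then the turn, a rotation vector about the tool's x, y, z in rad, then the finger opening in m, from 0 to 0.0854. In form: [[dx, dy, dz, rx, ry, rz, gripper], ...]. A call has 1 to 5 rows; each row shifts and turns the commanded pose from where the row before left it, along the tool's axes as they then stand; what a row does not reach is not made up. A row lasts 1/10 s, in which the tool goes at most 50 mm and 8.59 degrees, less where a joint would pass 70% of its speed; a pose out of reach is approached as far as the arm can. A call is refused whole if a number of a shift passes 0.05 or a number of a turn 0.15, either way. A call with a gripper value outside its range is refused whole. The fingers move at their own pace and stop on an object; FORCE is the grip in N (left out, the last holds). Time passes only in rows, so rows that do not move let the fingers close. It gives the time, the measured TCP pose, the force, the opening and the grip force at its end, in the units of the state.
- sense(): the state, without advancing time (a new reading comes with each control period).
- eyes.capture(name): name is "scene" or "top" or "wrist"; returns the picture (480x640x3 uint8, red, green, blue); there is no depth.
- eyes.calibration(name): a dict with "fx", "fy", "cx", "cy" (pixels), "dist" ([k1, k2, p1, p2, k3] as OpenCV has them; the pictures are not rectified), "cam_to_world" (4x4, takes a point from camera to world coordinates); the wrist camera has in their place "mount" (4x4, takes a point from camera to tool coordinates, whose origin is the TCP and whose axes are the flange's). Camera axes: x right, y down, z forward; pixel columns grow to the right and rows downward; lengths in mm; the calibration is good to about 2 mm. A picture is of the moment at which its call begins: read the wrist's pose just before it. calibration takes no time and is no camera call.
- finish_job(): hands the job in; it is judged then, once.
The state is a dict: "time_s": time; "joints": joint angles; "dq": joint speeds; "tau": joint torques, N m; "eef_pos": TCP position; "ee_rot": TCP orientation; "force": force on the tool from outside, world axes, zero at the start; "wrist_torque": the same for the moment, N m; "grip_width": opening from 0.0 (shut) to 1.0 (fully open); "grip_force": force on a finger pad.
Only numpy, scipy, OpenCV 4.12 (cv2) and the standard library are available. Lean on these libraries where they do the work, as an engineer would, in place of code of your own. Each camera call takes 0.05 s, during which the arm holds its last target. There are 200 camera calls.

## Working session

There is one attempt and no reset: what is moved stays moved. The work goes in short steps, Python scripts to look and compute and a shell command to move; the robot and the scene stay as the last step left them, time stands still between calls to the robot, and variables do not carry over. Pictures are saved under pics/ and viewed, at most 10 in all, crops included, and the job is handed in when it is done.

```bash
ls; mkdir -p pics; python3 - <<'E'
from rig import sense, eyes
import cv2,json
for n in("scene","top"):
    cv2.imwrite(f"pics/{n}0.png",eyes.capture(n)[:,:,::-1]); c=eyes.calibration(n);print(n,c)
s=sense();print(s)
E
```

```text
pics
scene {'fx': 446.5420901614957, 'fy': 446.5420901614957, 'cx': 315.21103640140484, 'cy': 245.83101385586707, 'dist': array([-0.04460327,  0.        ,  0.        ,  0.        ,  0.        ]), 'cam_to_world': array([[ 7.82623111e-01, -4.86106691e-01,  3.88846180e-01,
         2.43579929e+02],
       [-6.22445193e-01, -6.03132421e-01,  4.98791805e-01,
        -4.17174206e+02],
       [-7.94029567e-03, -6.32401429e-01, -7.74600145e-01,
         7.12843607e+02],
       [ 0.00000000e+00,  0.00000000e+00,  0.00000000e+00,
         1.00000000e+00]])}
top {'fx': 622.1002531825155, 'fy': 622.1002531825155, 'cx': 313.78548029302345, 'cy': 247.9724804160717, 'dist': array([-0.1252136,  0.       ,  0.       ,  0.       ,  0.       ]), 'cam_to_world': array([[-3.80192292e-03, -9.98704078e-01,  5.07514580e-02,
         5.21356625e+02],
       [-9.99973891e-01,  3.48507353e-03, -6.33019287e-03,
         2.31961109e+01],
       [ 6.14511687e-03, -5.07741998e-02, -9.98691253e-01,
         1.11690650e+03],
       [ 0.00000000e+00,  0.00000000e+00,  0.00000000e+00,
         1.00000000e+00]])}
{'time_s': 0.1, 'joints': array([-1.53637500e+00,  3.13392965e-01,  1.49830919e+00, -6.54660607e-06,
        1.33101208e+00, -2.23406431e-01]), 'dq': array([ 0.00029738, -0.0032683 , -0.00254954,  0.00012579,  0.00102612,
        0.00013383]), 'tau': array([ 5.24308169e-03, -4.12892783e+01, -2.60143322e+01, -7.24449774e-05,
        2.99991982e-03,  1.48962528e-05]), 'eef_pos': array([ 133.84119373, -507.44453695,  241.81239605]), 'ee_rot': array([-5.58591654e-04,  9.91701851e-01,  1.28557863e-01,  4.97469487e-05]), 'force': array([-0.33489198, -0.13026918,  0.04538813]), 'wrist_torque': array([ 0.02709902, -0.02307621,  0.06017238]), 'grip_force': 0.0, 'grip_width': 0.9998287025358535}
```

View pics/top0.png

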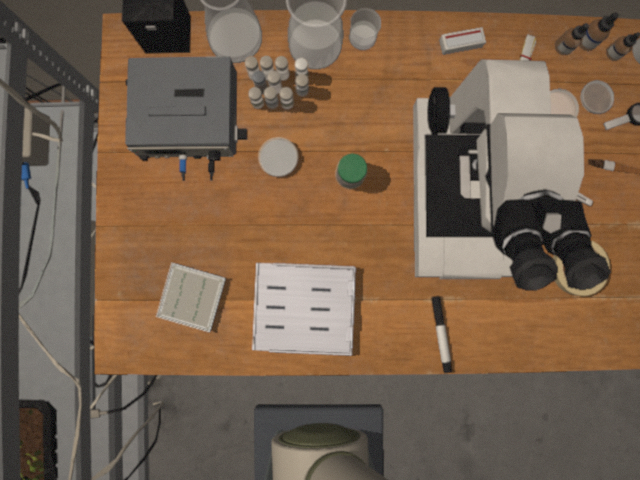

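View pics/scene0.png

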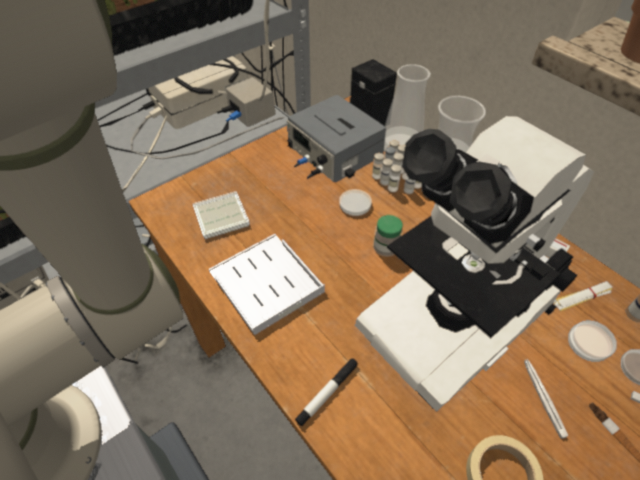

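The dish is at top-view pixel (192,297), turned about 15°. The tray is centred at about (304,308), with its low front edge facing the dish on the left. Next I'll measure both by masks.

```bash
cat > h.py <<'E'
from rig import sense, eyes
import cv2, numpy as np
def ray(cam,px,z):
    c=eyes.calibration(cam); K=np.array([[c['fx'],0,c['cx']],[0,c['fy'],c['cy']],[0,0,1]])
    p=cv2.undistortPoints(np.array(px,float).reshape(-1,1,2),K,c['dist']).reshape(-1,2)
    d=np.c_[p,np.ones(len(p))]@c['cam_to_world'][:3,:3].T; o=c['cam_to_world'][:3,3]
    return o+d*((z-o[2])/d[:,2])[:,None]
def blob(im,x0,x1,y0,y1):
    hsv=cv2.cvtColor(im,cv2.COLOR_RGB2HSV); m=((hsv[...,1]<75)&(hsv[...,2]>110)).astype(np.uint8)
    k=np.zeros_like(m);k[y0:y1,x0:x1]=m[y0:y1,x0:x1]
    k=cv2.morphologyEx(k,cv2.MORPH_CLOSE,np.ones((5,5),np.uint8))
    cs,_=cv2.findContours(k,0,2); c=max(cs,key=cv2.contourArea); return cv2.boxPoints(cv2.minAreaRect(c)),cv2.minAreaRect(c)
E
python3 - <<'E'
from h import *
np.set_printoptions(precision=1,suppress=True)
im=eyes.capture("top")
for n,b,z in(("dish",(140,238,250,345),13),("tray",(240,370,250,370),7)):
    c,r=blob(im,*b); w=ray("top",c,z); print(n,r,'\n',c,'\n',w[:,:2],'\nmid',w.mean(0)[:2],'sides',np.linalg.norm(w-np.roll(w,1,0),axis=1))
    e=w[1]-w[0]; print('ang',np.degrees(np.arctan2(e[1],e[0])))
cv2.imwrite("pics/z.png",cv2.resize(im[250:370,140:370,::-1],None,fx=3.4,fy=3.4,interpolation=2))
E
```

```text
dish ((190.31765747070312, 296.85028076171875), (57.03217315673828, 57.09413146972656), 16.189205169677734) 
 [[155.  316.3]
 [170.9 261.5]
 [225.7 277.4]
 [209.7 332.2]] 
 [[456.5 299.6]
 [554.2 271.3]
 [525.7 172.9]
 [428.5 201.3]] 
mid [491.2 236.3] sides [102.3 101.7 102.4 101.2]
ang -16.18036356014345
tray ((303.6726379394531, 308.4434814453125), (100.22843170166016, 89.55723571777344), 2.436648368835449) 
 [[251.7 351.1]
 [255.5 261.6]
 [355.6 265.8]
 [351.8 355.3]] 
 [[394.6 127.3]
 [553.8 120.3]
 [545.6 -58.5]
 [386.3 -50.8]] 
mid [470.1  34.6] sides [178.3 159.4 179.  159.4]
ang -2.5120344597198674
```

View pics/z.png

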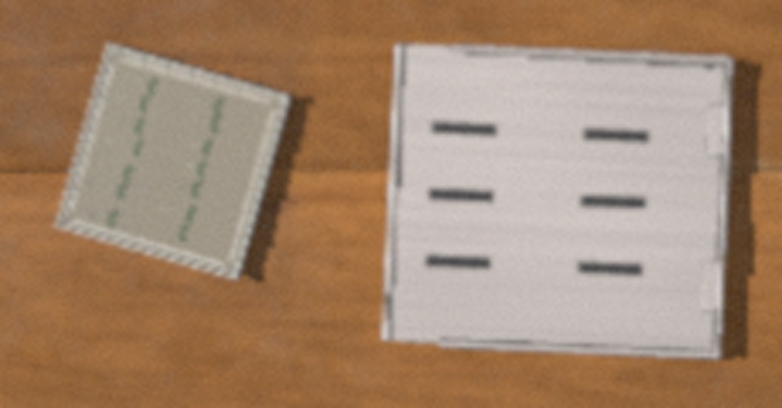

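Dish: centre (491,236), lateral offset +12 mm in the tray frame, turned 14° relative to the tray. Tray: centre (470,35), x axis (-0.046,-0.999), and the stop with its tabs is on the right. The measured sizes agree with those given. Now I'll move behind the dish.

```bash
python3 -m jog '[[0.028,-0.036,0,0,0,0,0.055],[0.028,-0.036,0,0,0,0,0.055],[0.028,-0.036,0,0,0,0,0.055],[0.028,-0.036,0,0,0,0,0.055],[0.028,-0.036,0,0,0,0,0.055]]'
python3 -m jog '[[0.028,-0.036,0,0,0,0,0.055],[0.028,-0.036,0,0,0,0,0.055],[0.028,-0.036,0,0,0,0,0.055],[0.028,-0.036,0,0,0,0,0.055],[0.028,-0.036,0,0,0,0,0.055]]'
python3 -m jog '[[0.028,-0.036,0,0,0,0,0.055],[0.028,-0.036,0,0,0,0,0.055],[0.028,-0.036,0,0,0,0,0.055],[0.028,-0.036,0,0,0,0,0.055],[0.028,-0.036,0,0,0,0,0.055]]'
python3 -m jog '[[0.028,-0.036,0,0,0,0,0.055],[0.028,-0.036,0,0,0,0,0.055],[0.028,-0.036,0,0,0,0,0.055],[0.028,-0.036,0,0,0,0,0.055],[0.028,-0.036,0,0,0,0,0.055]]'
python3 -m jog '[[0,0,0,0,0,-0.141,0.055],[0,0,0,0,0,-0.141,0.055],[0,0,0,0,0,-0.141,0.055],[0,0,0,0,0,-0.141,0.055],[0,0,0,0,0,-0.141,0.055]]'
python3 -m jog '[[0,0,0,0,0,-0.141,0.055],[0,0,0,0,0,-0.141,0.055],[0,0,0,0,0,-0.141,0.055],[0,0,0,0,0,-0.141,0.055],[0,0,0,0,0,0,0.055]]'
```

```text
time_s: 0.65
eef_pos: [223.6, -296.1, 242.1]
ee_rot: [-0.0, 0.992, 0.128, 0.0]
force: [0.2, -0.3, 0.4]
grip_width: 0.641
grip_force: 0.0
time_s: 1.15
eef_pos: [313.0, -86.4, 242.4]
ee_rot: [0.0, 0.992, 0.128, 0.0]
force: [1.2, -1.2, -0.6]
grip_width: 0.643
grip_force: 0.0
time_s: 1.65
eef_pos: [402.5, 123.7, 242.3]
ee_rot: [0.0, 0.992, 0.129, 0.0]
force: [0.5, -1.5, 0.5]
grip_width: 0.644
grip_force: 0.0
time_s: 2.15
eef_pos: [492.0, 333.2, 242.0]
ee_rot: [0.0, 0.992, 0.129, -0.0]
force: [1.2, 0.0, -0.3]
grip_width: 0.644
grip_force: 0.0
time_s: 2.65
eef_pos: [491.6, 331.3, 241.9]
ee_rot: [-0.0, 0.885, 0.466, -0.0]
force: [-0.4, 0.2, 0.8]
grip_width: 0.644
grip_force: 0.0
time_s: 3.15
eef_pos: [491.7, 331.3, 242.0]
ee_rot: [-0.0, 0.722, 0.692, -0.0]
force: [0.7, 0.9, -0.2]
grip_width: 0.643
grip_force: 0.0
```

```bash
python3 -m jog '[[0,0,0.044,0,0,0,0.055],[0,0,0.044,0,0,0,0.055],[0,0,0.044,0,0,0,0.055],[0,0,0.044,0,0,0,0.055],[0,0,0.044,0,0,0,0.055]]'
python3 -m jog '[[0,0,0.004,0,0,0,0.055],[0,0,0.002,0,0,0,0.055],[0,0,0,0,0,0,0.055]]'
python3 - <<'E'
from h import *
im=eyes.capture("wrist"); cv2.imwrite("pics/w1.png",im[:,:,::-1]); print(eyes.calibration("wrist")['mount'],eyes.calibration("wrist")['fx'])
E
```

```text
time_s: 3.65
eef_pos: [491.6, 331.2, 20.6]
ee_rot: [0.0, 0.724, 0.69, 0.0]
force: [1.0, 0.5, 1.0]
grip_width: 0.646
grip_force: 0.0
time_s: 3.95
eef_pos: [492.9, 331.8, 18.5]
ee_rot: [0.001, 0.723, 0.691, 0.002]
force: [-0.4, 0.9, 0.4]
grip_width: 0.648
grip_force: 0.0
[[ 1.45469874e-03 -9.58555126e-01 -2.84903412e-01  7.23712054e+01]
 [ 9.99998927e-01  1.34584584e-03  5.77844080e-04 -2.85351357e-01]
 [-1.70459332e-04 -2.84903947e-01  9.58556056e-01 -1.32110977e+02]
 [ 0.00000000e+00  0.00000000e+00  0.00000000e+00  1.00000000e+00]] 346.9018951153063
```

View pics/w1.png

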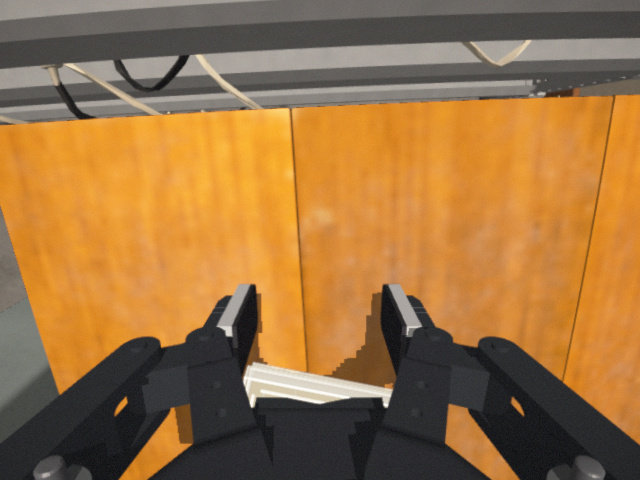

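The wrist view shows the fingers (tips about (240,295) and (395,295)) straddling clear bench, with the dish's outer side below them at (320,380). z came up short of the command, so I'll check for bench contact.

```bash
python3 -m jog '[[0,0,0,0,0,0,0.055],[0,0,0,0,0,0,0.055]]'; python3 -m jog '[[0,0,-0.003,0,0,0,0.055],[0,0,0,0,0,0,0.055]]';python3 -m jog '[[0,0,-0.003,0,0,0,0.055],[0,0,0,0,0,0,0.055]]'
```

```text
time_s: 4.2
eef_pos: [492.3, 331.6, 17.6]
ee_rot: [0.0, 0.723, 0.691, 0.001]
force: [0.1, 0.2, 1.4]
grip_width: 0.642
grip_force: 0.0
time_s: 4.4
eef_pos: [492.1, 331.5, 20.1]
ee_rot: [0.0, 0.723, 0.691, 0.001]
force: [0.4, -0.2, 0.3]
grip_width: 0.64
grip_force: 0.0
time_s: 4.6
eef_pos: [492.0, 331.4, 22.8]
ee_rot: [0.0, 0.722, 0.691, 0.0]
force: [0.0, -0.0, 0.4]
grip_width: 0.646
grip_force: 0.0
```

```bash
python3 -m jog '[[0,0,0.004,0,0,0,0.055],[0,0,0.002,0,0,0,0.055],[0,0,0,0,0,0,0.055]]'; python3 -m jog '[[0,0,0.003,0,0,0,0.055],[0,0,0,0,0,0,0.055],[0,0,0,0,0,0,0.055]]'
```

```text
time_s: 4.9
eef_pos: [491.5, 331.2, 15.7]
ee_rot: [-0.0, 0.722, 0.691, -0.0]
force: [0.8, 0.1, 1.4]
grip_width: 0.642
grip_force: 0.0
time_s: 5.2
eef_pos: [491.8, 331.3, 13.2]
ee_rot: [-0.0, 0.722, 0.691, -0.0]
force: [0.7, 0.2, 0.3]
grip_width: 0.644
grip_force: 0.0
```

```bash
python3 -m jog '[[0,0,0.002,0,0,0,0.055],[0,0,0,0,0,0,0.055]]'; python3 -m jog '[[0,0,0.002,0,0,0,0.055],[0,0,0,0,0,0,0.055]]'; python3 -m jog '[[0,0,0.002,0,0,0,0.055],[0,0,0,0,0,0,0.055]]'
```

```text
time_s: 5.4
eef_pos: [491.7, 331.3, 11.1]
ee_rot: [-0.0, 0.722, 0.691, -0.0]
force: [0.5, -1.5, -0.3]
grip_width: 0.646
grip_force: 0.0
time_s: 5.6
eef_pos: [491.7, 331.3, 9.0]
ee_rot: [-0.0, 0.722, 0.691, -0.0]
force: [0.8, 0.0, 0.3]
grip_width: 0.642
grip_force: 0.0
time_s: 5.8
eef_pos: [491.8, 331.3, 7.2]
ee_rot: [-0.0, 0.722, 0.691, -0.0]
force: [-0.7, -0.5, -0.1]
grip_width: 0.643
grip_force: 0.0
```

```bash
python3 -m jog '[[0,0,0.002,0,0,0,0.055],[0,0,0,0,0,0,0.055]]'; python3 -m jog '[[0,0,0.001,0,0,0,0.055],[0,0,0,0,0,0,0.055]]'
```

```text
time_s: 6.0
eef_pos: [491.9, 331.4, 7.0]
ee_rot: [0.0, 0.722, 0.691, 0.0]
force: [-6.6, -2.6, 16.6]
grip_width: 0.642
grip_force: 8.5
time_s: 6.2
eef_pos: [491.9, 331.4, 7.0]
ee_rot: [0.0, 0.722, 0.691, 0.0]
force: [-9.8, -5.3, 26.8]
grip_width: 0.646
grip_force: 13.0
```

Bench contact is at TCP z=7.0, so the tip stands 7 mm ahead of the TCP. I'll raise the tip to about 2 mm and push gently.

```bash
python3 -m jog '[[0,0,-0.005,0,0,0,0.055],[-0.005,0,0,0,0,0,0.055],[-0.005,0,0,0,0,0,0.055],[-0.005,0,0,0,0,0,0.055],[-0.005,0,0,0,0,0,0.055]]'
python3 -m jog '[[-0.005,0,0,0,0,0,0.055],[-0.005,0,0,0,0,0,0.055],[-0.005,0,0,0,0,0,0.055],[-0.005,0,0,0,0,0,0.055],[-0.005,0,0,0,0,0,0.055]]'
python3 -m jog '[[-0.005,0,0,0,0,0,0.055],[-0.005,0,0,0,0,0,0.055],[-0.005,0,0,0,0,0,0.055],[-0.005,0,0,0,0,0,0.055],[-0.005,0,0,0,0,0,0.055]]'
python3 - <<'E'
from h import *
im=eyes.capture("top");cv2.imwrite("pics/z2.png",cv2.resize(im[210:370,140:370,::-1],None,fx=3.4,fy=3.4,interpolation=2))
E
```

```text
time_s: 6.7
eef_pos: [490.8, 310.7, 9.0]
ee_rot: [-0.0, 0.723, 0.691, -0.0]
force: [0.2, 0.2, -0.6]
grip_width: 0.643
grip_force: 0.0
time_s: 7.2
eef_pos: [489.7, 286.0, 9.3]
ee_rot: [-0.0, 0.723, 0.691, -0.0]
force: [-1.0, 0.5, -0.0]
grip_width: 0.641
grip_force: 0.2
time_s: 7.7
eef_pos: [488.7, 261.0, 9.3]
ee_rot: [0.0, 0.722, 0.691, 0.0]
force: [-0.3, -0.3, 0.0]
grip_width: 0.64
grip_force: 0.2
```

View pics/z2.png

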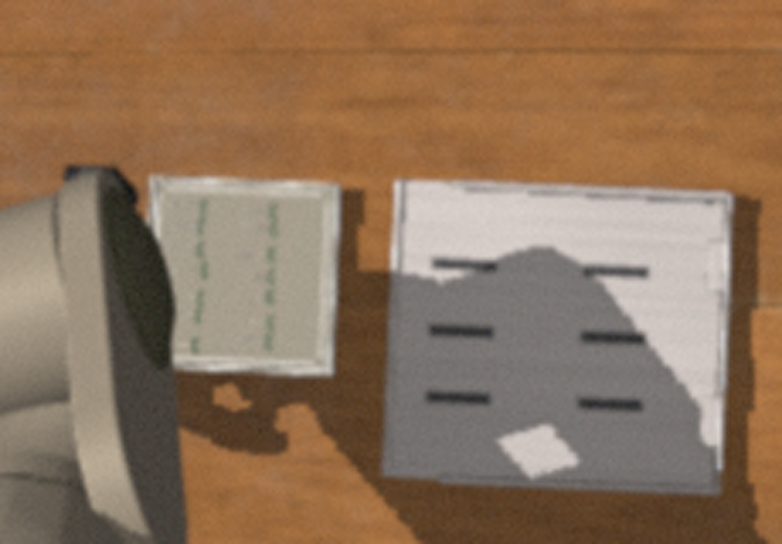

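The dish is now square to the tray but sits about 22 mm too far towards +tray-y: its far side is at crop row 180 and the tray corner at 182. I'll nudge it sideways with the shut fingers from its far side.

```bash
python3 -m jog '[[0.012,0,0,0,0,0,0.055],[0,0,-0.025,0,0,0,0.0],[0,0,-0.02,0,0,0,0.0],[0,0.03,0,0,0,0,0.0],[0,0.035,0,0,0,0,0.0]]'
python3 -m jog '[[0,0.035,0,0,0,0,0],[-0.035,0,0,0,0,0,0],[-0.038,0,0,0,0,0,0.0],[0,0,0.019,0,0,0,0.0],[0,0,0.019,0,0,0,0.0]]'
python3 -m jog '[[0,-0.007,0,0,0,0,0],[0,-0.005,0,0,0,0,0],[0,-0.005,0,0,0,0,0],[0,-0.005,0,0,0,0,0],[0,-0.005,0,0,0,0,0]]'
python3 -m jog '[[0,-0.005,0,0,0,0,0],[0,-0.005,0,0,0,0,0],[0,-0.005,0,0,0,0,0]]'
python3 - <<'E'
from h import *
im=eyes.capture("top");cv2.imwrite("pics/z3.png",cv2.resize(im[210:370,140:370,::-1],None,fx=3.4,fy=3.4,interpolation=2))
E
```

```text
time_s: 8.25
eef_pos: [554.7, 271.9, 55.4]
ee_rot: [0.0, 0.722, 0.692, 0.001]
force: [0.4, 0.0, -0.1]
grip_width: 0.002
grip_force: 0.0
time_s: 8.75
eef_pos: [586.5, 196.0, 16.3]
ee_rot: [0.0, 0.723, 0.691, 0.001]
force: [-0.5, 0.5, -0.2]
grip_width: 0.003
grip_force: 0.0
time_s: 9.25
eef_pos: [559.1, 197.5, 17.2]
ee_rot: [0.001, 0.722, 0.691, 0.001]
force: [1.1, -0.7, 1.4]
grip_width: -0.006
grip_force: 1.1
time_s: 9.55
eef_pos: [544.5, 198.0, 17.1]
ee_rot: [0.001, 0.723, 0.691, 0.001]
force: [4.0, -0.2, 4.9]
grip_width: -0.003
grip_force: 2.8
```

View pics/z3.png

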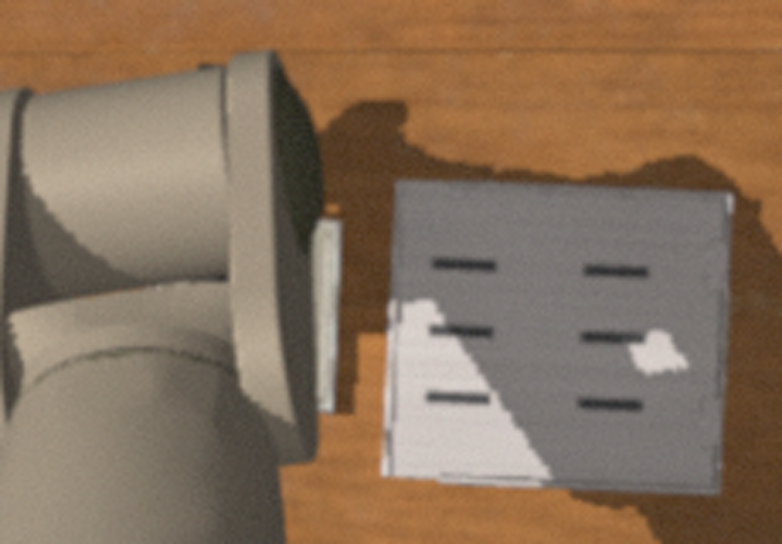

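The dish is now within about 4 mm of the centreline: its near side runs from crop (342,220) to (333,412), still square. Back behind it, opening the fingers, then push to the edge.

```bash
python3 -m jog '[[0,0.015,0,0,0,0,0],[0,0,-0.025,0,0,0,0],[0,0,-0.025,0,0,0,0],[0.04,0,0,0,0,0,0],[0.04,0,0,0,0,0,0.055]]'
python3 -m jog '[[0,-0.04,0,0,0,0,0.055],[0,-0.038,0,0,0,0,0.055],[0,0,0.025,0,0,0,0.055],[0,0,0.025,0,0,0,0.055],[0,0,0.007,0,0,0,0.055]]'
python3 -m jog '[[0,0,0,0,0,0,0.055],[-0.005,0,0,0,0,0,0.055],[-0.005,0,0,0,0,0,0.055],[-0.005,0,0,0,0,0,0.055],[-0.005,0,0,0,0,0,0.055]]'
python3 -m jog '[[-0.005,0,0,0,0,0,0.055],[-0.005,0,0,0,0,0,0.055],[-0.005,0,0,0,0,0,0.055],[-0.005,0,0,0,0,0,0.055],[-0.004,0,0,0,0,0,0.055]]'
```

```text
time_s: 10.1
eef_pos: [562.1, 277.5, 66.7]
ee_rot: [-0.0, 0.723, 0.691, -0.0]
force: [0.1, -0.3, -0.3]
grip_width: 0.154
grip_force: 0.0
time_s: 10.6
eef_pos: [482.4, 280.0, 6.9]
ee_rot: [-0.001, 0.722, 0.691, -0.003]
force: [-7.2, -3.9, 34.7]
grip_width: 0.642
grip_force: 18.9
time_s: 11.1
eef_pos: [483.8, 260.0, 9.5]
ee_rot: [0.0, 0.723, 0.691, 0.0]
force: [-0.7, -0.5, -0.3]
grip_width: 0.646
grip_force: 0.6
time_s: 11.6
eef_pos: [482.6, 236.3, 9.4]
ee_rot: [0.0, 0.723, 0.691, 0.0]
force: [-0.5, 2.1, 1.7]
grip_width: 0.644
grip_force: 0.8
```

```bash
python3 -m jog '[[-0.002,0,0,0,0,0,0.055],[-0.002,0,0,0,0,0,0.055],[0,0,0,0,0,0,0.055]]'
python3 -m jog '[[-0.002,0,0,0,0,0,0.055],[0,0,0,0,0,0,0.055]]'
python3 -m jog '[[-0.002,0,0,0,0,0,0.055],[0,0,0,0,0,0,0.055]]'
python3 - <<'E'
from h import *
for n in("scene","wrist"):
    im=eyes.capture(n)[:,:,::-1]; cv2.imwrite(f"pics/{n}4.png",im if n=="wrist" else cv2.resize(im[150:350,130:350],None,fx=2.7,fy=2.7))
E
```

```text
time_s: 11.9
eef_pos: [482.3, 232.4, 9.2]
ee_rot: [-0.0, 0.723, 0.691, -0.0]
force: [0.5, 0.1, 0.6]
grip_width: 0.641
grip_force: 0.0
time_s: 12.1
eef_pos: [482.5, 231.2, 9.4]
ee_rot: [-0.0, 0.723, 0.691, 0.001]
force: [-0.1, 6.0, 0.1]
grip_width: 0.646
grip_force: 2.7
time_s: 12.3
eef_pos: [482.5, 231.0, 9.8]
ee_rot: [-0.001, 0.723, 0.691, 0.002]
force: [0.5, 19.2, 0.9]
grip_width: 0.644
grip_force: 9.1
```

View pics/scene4.png

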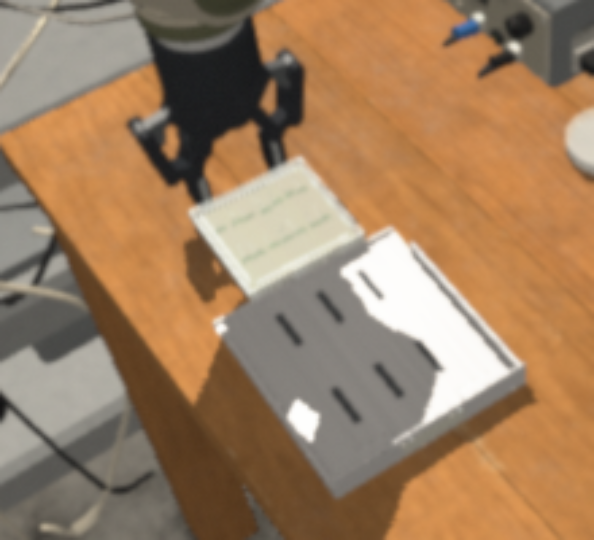

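The dish is flush and square against the front edge (19 N preload, at the predicted TCP position). Now push on and up.

```bash
python3 -m jog '[[0,0,-0.003,0,0,0,0.055],[0,0,-0.003,0,0,0,0.055],[0,0,-0.003,0,0,0,0.055],[0,0,-0.003,0,0,0,0.055],[0,0,0,0,0,0,0.055]]'
python3 - <<'E'
from h import *
im=eyes.capture("scene")[:,:,::-1]; cv2.imwrite("pics/s5.png",cv2.resize(im[150:350,130:350],None,fx=2.7,fy=2.7))
E
```

```text
time_s: 12.9
eef_pos: [482.4, 229.8, 21.8]
ee_rot: [-0.0, 0.723, 0.691, 0.001]
force: [0.2, 8.5, 0.2]
grip_width: 0.641
grip_force: 4.6
```

View pics/s5.png

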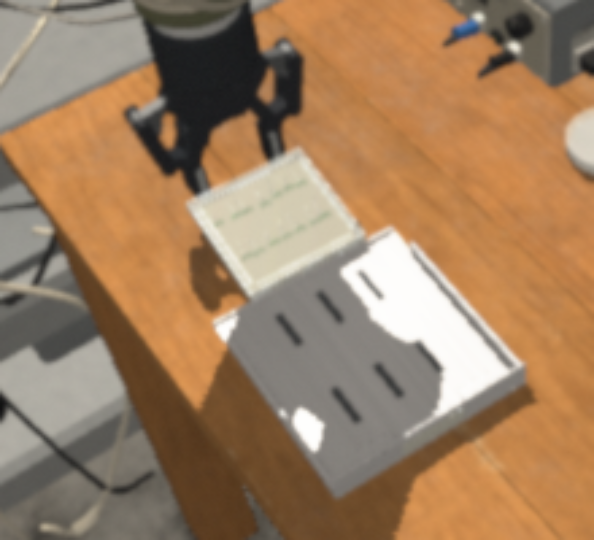

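```bash
python3 -m jog '[[-0.0011,0,-0.0067,0,0,0,0.055],[-0.0015,0,-0.0067,0,0,0,0.055],[-0.002,0,-0.0065,0,0,0,0.055],[0,0,0,0,0,0,0.055]]'
python3 -m jog '[[-0.0025,0,-0.0064,0,0,0,0.055],[-0.0029,0,-0.0062,0,0,0,0.055],[0,0,0,0,0,0,0.055]]'
```

```text
time_s: 13.35
eef_pos: [482.3, 224.6, 41.9]
ee_rot: [-0.0, 0.723, 0.691, 0.001]
force: [-0.9, 7.8, 2.7]
grip_width: 0.642
grip_force: 3.4
time_s: 13.65
eef_pos: [482.0, 219.0, 54.2]
ee_rot: [0.0, 0.723, 0.691, 0.001]
force: [-0.0, 6.3, 2.4]
grip_width: 0.643
grip_force: 3.1
```

```bash
python3 -m jog '[[-0.0033,0,-0.006,0,0,0,0.055],[-0.0037,0,-0.0057,0,0,0,0.055],[0,0,0,0,0,0,0.055]]'
python3 -m jog '[[-0.0041,0,-0.0055,0,0,0,0.055],[-0.0045,0,-0.0051,0,0,0,0.055],[-0.0049,0,-0.0049,0,0,0,0.055],[0,0,0,0,0,0,0.055]]'
python3 - <<'E'
from h import *
im=eyes.capture("scene")[:,:,::-1]; cv2.imwrite("pics/s6.png",cv2.resize(im[130:350,130:350],None,fx=2.7,fy=2.7))
E
```

```text
time_s: 13.95
eef_pos: [481.6, 211.7, 65.7]
ee_rot: [0.0, 0.723, 0.691, 0.0]
force: [0.1, 5.2, 2.0]
grip_width: 0.645
grip_force: 2.6
time_s: 14.35
eef_pos: [480.9, 197.4, 81.2]
ee_rot: [0.0, 0.723, 0.691, -0.0]
force: [-0.4, 1.1, 1.3]
grip_width: 0.642
grip_force: 0.7
```

View pics/s6.png

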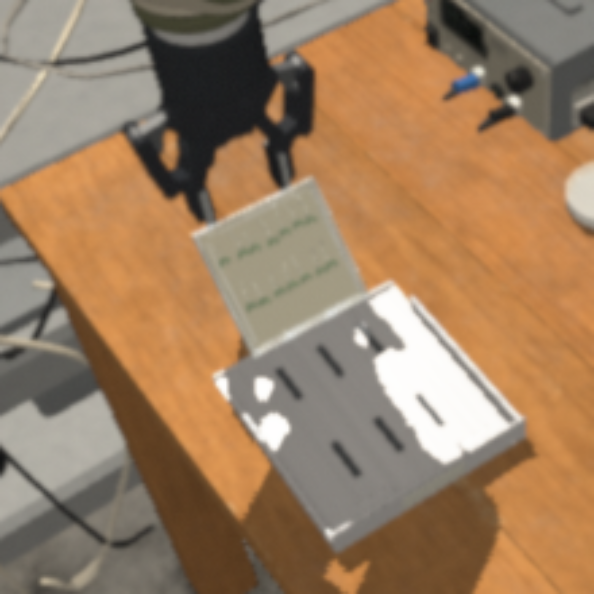

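The dish is tilted about 47° on the edge and still square, with the fingers on its outer side. I'll continue with a little more inward push.

```bash
python3 -m jog '[[-0.0058,0,-0.0043,0,0,0,0.055],[-0.006,0,-0.0038,0,0,0,0.055],[0,0,0,0,0,0,0.055]]'
python3 -m jog '[[-0.006,0,-0.0034,0,0,0,0.055],[-0.0062,0,-0.003,0,0,0,0.055],[-0.0064,0,-0.0025,0,0,0,0.055],[0,0,0,0,0,0,0.055]]'
```

```text
time_s: 14.7
eef_pos: [480.5, 185.9, 89.9]
ee_rot: [-0.0, 0.723, 0.691, 0.0]
force: [-1.4, 4.6, 6.4]
grip_width: 0.641
grip_force: 3.5
time_s: 15.1
eef_pos: [480.0, 168.0, 100.1]
ee_rot: [0.0, 0.723, 0.691, 0.001]
force: [-4.0, 9.0, 17.5]
grip_width: 0.643
grip_force: 9.8
```

```bash
python3 -m jog '[[-0.002,0,-0.003,0,0,0,0.055],[-0.005,0,-0.0025,0,0,0,0.055],[0,0,0,0,0,0,0.055]]'
python3 -m jog '[[-0.006,0,-0.002,0,0,0,0.055],[-0.006,0,-0.001,0,0,0,0.055],[0,0,0,0,0,0,0.055]]'
```

```text
time_s: 15.4
eef_pos: [479.3, 160.1, 103.9]
ee_rot: [0.0, 0.723, 0.691, 0.0]
force: [-1.6, 1.8, 5.3]
grip_width: 0.641
grip_force: 3.3
time_s: 15.7
eef_pos: [478.9, 148.2, 107.2]
ee_rot: [0.0, 0.723, 0.691, 0.0]
force: [-3.6, 2.3, 10.5]
grip_width: 0.642
grip_force: 5.3
```

```bash
python3 -m jog '[[-0.004,0,-0.002,0,0,0,0.055],[-0.005,0,-0.0005,0,0,0,0.055],[0,0,0,0,0,0,0.055]]'
python3 -m jog '[[-0.004,0,-0.0005,0,0,0,0.055],[-0.004,0,0,0,0,0,0.055],[0,0,0,0,0,0,0.055],[0,0,0,0,0,0,0.055]]'
python3 - <<'E'
from h import *
im=eyes.capture("scene")[:,:,::-1]; cv2.imwrite("pics/s7.png",cv2.resize(im[130:350,130:350],None,fx=2.7,fy=2.7))
E
```

```text
time_s: 16.0
eef_pos: [478.4, 139.0, 109.1]
ee_rot: [0.0, 0.723, 0.691, -0.0]
force: [-0.8, 0.1, 4.5]
grip_width: 0.645
grip_force: 2.7
time_s: 16.4
eef_pos: [478.1, 131.3, 109.8]
ee_rot: [0.0, 0.723, 0.691, -0.0]
force: [-2.4, 0.1, 6.7]
grip_width: 0.645
grip_force: 3.7
```

View pics/s7.png

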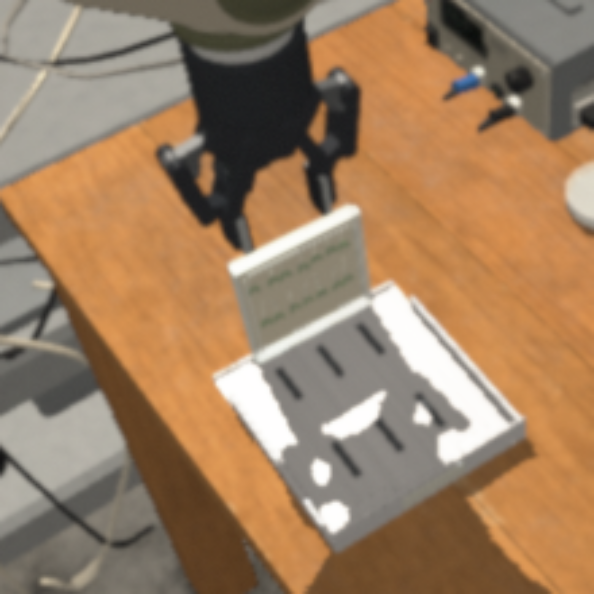

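The dish now stands nearly upright on the edge, with the fingers at the top of its base side. I push it gently past balance.

```bash
python3 -m jog '[[-0.003,0,-0.001,0,0,0,0.055],[-0.003,0,0,0,0,0,0.055],[0,0,0,0,0,0,0.055]]'
python3 -m jog '[[-0.004,0,0,0,0,0,0.055],[-0.004,0,0.0,0,0,0,0.055],[0,0,0,0,0,0,0.055],[0,0,0,0,0,0,0.055]]'
python3 -m jog '[[-0.004,0,0,0,0,0,0.055],[-0.004,0,0.0,0,0,0,0.055],[0,0,0,0,0,0,0.055],[0,0,0,0,0,0,0.055]]'
cat >> h.py <<'E'
def traymask(im):
    hsv=cv2.cvtColor(im,cv2.COLOR_RGB2HSV); return hsv
E
python3 - <<'E'
from h import *
im=eyes.capture("top"); np.save("pics/t8.npy",im)
hsv=cv2.cvtColor(im,cv2.COLOR_RGB2HSV)
# coarse saturation / value maps over the tray area
for k in(1,2): print(hsv[255:365:8,200:365:8,k])
E
```

```text
time_s: 16.75
eef_pos: [477.5, 125.2, 110.1]
ee_rot: [-0.0, 0.723, 0.691, -0.0]
force: [0.6, -0.8, 0.2]
grip_width: 0.645
grip_force: 0.0
time_s: 17.15
eef_pos: [477.4, 117.7, 110.5]
ee_rot: [-0.0, 0.723, 0.691, -0.0]
force: [0.3, 0.4, -0.2]
grip_width: 0.644
grip_force: 0.0
time_s: 17.55
eef_pos: [477.0, 109.7, 110.5]
ee_rot: [0.0, 0.723, 0.691, 0.0]
force: [-0.8, -0.1, 0.9]
grip_width: 0.642
grip_force: 0.0
[[141 144 140 144 153 152 164 149 150 149 153 152 154 154 149 151 150 155
  159 149 158]
 [135 142 142 143 144 153 149  63  47  59  54  77 109 117 138 148 155 145
  150 158 155]
 [142 143 141 128 151 153   5  28  16  15  14  15  15  15  13  17  17  18
   16  17 151]
 [ 51 137 140 141 148 153 120  10  19  35  31  27  21  15  17  14  17  19
   16  11 138]
 [ 46  52  51  49  47  49  52  45  47  53  50  60  42  45  33  13  15  10
   15  16 151]
 [ 47  52  50  50  53  53  52  51  47  45  51  80  36  35  37  12  11  14
   13  17 140]
 [ 48  51  50  52  53  50  53  53  53  51  53  49  42  41  39  12  14   6
   15  13 149]
 [ 47  50  50  50  53  48  51  56  48  52  53  49  45  38  40  1
[... 1106 characters left out ...]
3 163 165 164 163 165 164 149 160  52 151 194 185 130 125 120
  121 101  89]
 [ 82 174 174 175 178 174 171 174 175 148 158  57 148 187 192 107 101 124
  122 107  98]
 [ 86 178 176 175 176 179 176 177 176 164 159  60 142 189 193 119 122 121
  122 106  91]
 [ 84 129 164 167 165 165 165 168 166 158 161  58 152 185 181  84 106 122
  122 108  93]
 [ 77  93 147 151 153 154 153 154 153 158 160  55 203 192 154 121 117 121
  119 105  93]
 [ 73  94  91 132 132 131 136 136 134 158 156  87 205 206 146 123 129 164
  130  93  92]
 [ 71 160 163 148 142  87  96  59 150 161 159 147 174 167 151 111 116 112
  113  95  91]
 [ 70 159 159 160 162 164 168 167 166 156 159 144 159 163 169 161 152 154
  152 151 157]]
```

The force dropped to zero, and the masked top view (dish tint reaching column 315, rows 285–335) shows the dish lying in the tray, flipped. I'll back off, go down behind it with the tips just above the front edge, and push on.

```bash
python3 -m jog '[[0.025,0,0,0,0,0,0.055],[0.025,0,0,0,0,0,0.055],[0,0,0.035,0,0,0,0.055],[0,0,0.035,0,0,0,0.055],[0,0,0.025,0,0,0,0.055]]'
python3 -m jog '[[0,0,0,0,0,0,0.055],[0,0,0,0,0,0,0.055]]'
```

```text
time_s: 18.1
eef_pos: [478.5, 160.0, 13.7]
ee_rot: [-0.0, 0.722, 0.692, -0.001]
force: [-0.4, 0.3, 0.4]
grip_width: 0.644
grip_force: 0.0
time_s: 18.3
eef_pos: [479.5, 159.9, 16.1]
ee_rot: [0.0, 0.722, 0.691, 0.0]
force: [0.5, -0.3, 1.3]
grip_width: 0.648
grip_force: 0.0
```

```bash
python3 -m jog '[[0,0,0.0015,0,0,0,0.055],[-0.01,0,0,0,0,0,0.055],[-0.01,0,0,0,0,0,0.055],[-0.004,0,0,0,0,0,0.055],[-0.004,0,0,0,0,0,0.055]]'
python3 -m jog '[[-0.004,0,0,0,0,0,0.055],[-0.004,0,0,0,0,0,0.055],[-0.004,0,0,0,0,0,0.055],[-0.004,0,0,0,0,0,0.055],[-0.004,0,0,0,0,0,0.055]]'
python3 - <<'E'
from h import *
im=eyes.capture("top");hsv=cv2.cvtColor(im,cv2.COLOR_RGB2HSV)
m=((hsv[...,1]>28)&(hsv[...,1]<60)&(hsv[...,2]>120)).astype(np.uint8)
for r in range(255,362,6): print(r,''.join('#' if v else '.' for v in m[r,240:370:2]))
E
```

```text
time_s: 18.8
eef_pos: [478.1, 131.1, 14.3]
ee_rot: [0.0, 0.723, 0.691, 0.0]
force: [0.3, 0.1, -0.0]
grip_width: 0.645
grip_force: 0.0
time_s: 19.3
eef_pos: [477.1, 111.6, 14.0]
ee_rot: [-0.0, 0.722, 0.691, 0.0]
force: [-0.0, -0.3, 0.5]
grip_width: 0.643
grip_force: 0.3
255 .................................................................
261 .................................................................
267 .........................................................#.......
273 .........................................................#.......
279 ......................##.........................................
285 #################.######.################........................
291 #################.######...##############........................
297 #################.######....############.................#.......
303 #################.######.....###########.........................
309 ########################.....###########.........................
315 ########################....############.........................
321 #######################.....############.........................
327 #######################.....############.........................
333 #######################..........................................
339 .....#.#......#########..........................................
345 #######################..........................................
351 #######################..........................................
357 ................#######..........................................
```

```bash
python3 -m jog '[[-0.004,0,0,0,0,0,0.055],[-0.004,0,0,0,0,0,0.055],[-0.004,0,0,0,0,0,0.055],[-0.004,0,0,0,0,0,0.055],[-0.004,0,0,0,0,0,0.055]]'
python3 -m jog '[[-0.004,0,0,0,0,0,0.055],[-0.004,0,0,0,0,0,0.055],[-0.004,0,0,0,0,0,0.055],[-0.004,0,0,0,0,0,0.055],[-0.004,0,0,0,0,0,0.055]]'
python3 -m jog '[[-0.003,0,0,0,0,0,0.055],[-0.003,0,0,0,0,0,0.055],[0,0,0,0,0,0,0.055]]'
python3 -m jog '[[-0.002,0,0,0,0,0,0.055],[-0.002,0,0,0,0,0,0.055],[0,0,0,0,0,0,0.055]]'
python3 -m jog '[[-0.002,0,0,0,0,0,0.055],[0,0,0,0,0,0,0.055]]'
```

```text
time_s: 19.85
eef_pos: [476.2, 91.5, 14.0]
ee_rot: [-0.0, 0.722, 0.691, -0.0]
force: [0.6, 0.6, -0.6]
grip_width: 0.645
grip_force: 0.3
time_s: 20.35
eef_pos: [475.3, 71.6, 14.0]
ee_rot: [-0.0, 0.722, 0.691, -0.0]
force: [-0.7, 0.7, -0.8]
grip_width: 0.642
grip_force: 0.3
time_s: 20.65
eef_pos: [475.1, 65.6, 14.0]
ee_rot: [0.0, 0.723, 0.691, -0.0]
force: [0.2, -1.0, 0.1]
grip_width: 0.642
grip_force: 0.0
time_s: 20.95
eef_pos: [474.9, 61.8, 14.0]
ee_rot: [0.0, 0.723, 0.691, -0.0]
force: [1.0, 0.3, -0.2]
grip_width: 0.646
grip_force: 0.0
time_s: 21.15
eef_pos: [474.9, 59.9, 14.1]
ee_rot: [0.0, 0.723, 0.691, 0.0]
force: [0.7, 1.2, -1.4]
grip_width: 0.644
grip_force: 0.7
```

```bash
python3 -m jog '[[-0.0015,0,0,0,0,0,0.055],[0,0,0,0,0,0,0.055]]'
python3 -m jog '[[-0.001,0,0,0,0,0,0.055],[0,0,0,0,0,0,0.055]]'
python3 -m jog '[[-0.001,0,0,0,0,0,0.055],[0,0,0,0,0,0,0.055]]'
```

```text
time_s: 21.35
eef_pos: [474.9, 59.5, 14.1]
ee_rot: [-0.0, 0.723, 0.691, 0.001]
force: [1.7, 11.3, 0.5]
grip_width: 0.643
grip_force: 5.6
time_s: 21.55
eef_pos: [474.9, 59.3, 14.1]
ee_rot: [-0.001, 0.723, 0.691, 0.001]
force: [2.2, 18.1, 0.4]
grip_width: 0.645
grip_force: 8.9
time_s: 21.75
eef_pos: [474.8, 59.1, 14.1]
ee_rot: [-0.001, 0.723, 0.691, 0.002]
force: [3.9, 24.9, 0.3]
grip_width: 0.642
grip_force: 12.3
```

It's firmly against the stop exactly where predicted. I'll let go, retreat and check by masks.

```bash
python3 -m jog '[[0.005,0,0,0,0,0,0.055],[0.02,0,0,0,0,0,0.055],[0.02,0,0,0,0,0,0.055],[0,0,-0.04,0,0,0,0.055],[0,0,-0.04,0,0,0,0.055]]'
python3 -m jog '[[0.05,0,-0.02,0,0,0,0.055],[0.05,0,0,0,0,0,0.055],[0.05,0,0,0,0,0,0.055],[0.05,0,0,0,0,0,0.055],[0,0,0,0,0,0,0.055]]'
python3 - <<'E'
from h import *
np.set_printoptions(precision=1,suppress=True)
im=eyes.capture("top");hsv=cv2.cvtColor(im,cv2.COLOR_RGB2HSV)
m=((hsv[...,1]>28)&(hsv[...,1]<60)&(hsv[...,2]>120)).astype(np.uint8)
for r in range(255,362,5): print(r,''.join('#' if v else '.' for v in m[r,240:370:2]))
k=np.zeros_like(m);k[262:356,256:358]=cv2.morphologyEx(m,cv2.MORPH_OPEN,np.ones((3,3),np.uint8))[262:356,256:358]
c=max(cv2.findContours(k,0,2)[0],key=cv2.contourArea);r=cv2.minAreaRect(c);w=ray("top",cv2.boxPoints(r),16);d=w.mean(0)[:2]-[470.1,34.6]
print(r,w[:,:2],'tray xy',d@[-.046,-.999],d@[.999,-.046])
E
```

```text
time_s: 22.25
eef_pos: [475.8, 101.7, 94.3]
ee_rot: [-0.001, 0.722, 0.692, -0.001]
force: [1.0, -0.4, 0.9]
grip_width: 0.645
grip_force: 0.0
time_s: 22.75
eef_pos: [484.5, 302.1, 112.4]
ee_rot: [-0.0, 0.721, 0.693, 0.001]
force: [0.1, -0.8, -0.1]
grip_width: 0.644
grip_force: 0.0
255 .................................................................
260 .................................................................
265 ........#..........................###########...................
270 ........#........................................................
275 ........#........................................................
280 ........#.....................#.#................................
285 ..............................########################...........
290 .............................#########################...........
295 .............................##########################..........
300 ..............................#########################..#.......
305 .............................##########################..........
310 .............................################
[... 228 characters left out ...]
..
330 .............................########################............
335 .................................................................
340 .................................................................
345 .................................................................
350 .................................................................
355 .................................................................
360 .................................................................
((323.29302978515625, 306.4526062011719), (51.535675048828125, 51.64674377441406), 1.5911403894424438) [[429.8  46.7]
 [520.8  43.9]
 [517.9 -47.2]
 [426.8 -44.2]] tray xy 34.59519293676723 5.355316565093154
```

```bash
python3 -c "from rig import finish_job;print(finish_job())"
```

```text
the job is handed in; nothing more can be done
None
```

The dish was flipped lid down over the tray's front edge and pushed firmly against the back stop; the last picture puts its centre at tray x = 34.6 mm (home is 35.5) and 5 mm to one side. The arm let go and backed clear before I handed in at about 23 s; I had to nudge the dish sideways once to centre it, and I did not re-measure the bystanders.

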